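# Pack a vial down its transport tube with the long rod

### The job

Take the long rod out of the holder, put its foot down the flared mouth of the clear transport tube and push the vial inside all the way down until it sits hard on the bottom. Then let go and leave the rod standing in the tube; leave the short rod, which does not reach far enough, in the holder.

Things in the scene. Friction and masses are not known exactly. Their poses are not given: they have to be found in the camera images.
- long_rod: Packing rod, 148 mm, about 80 g: steel shaft 16 mm thick, 95 mm long; above it a steel collar 34 mm wide, 5 mm thick (fingers can push on it); above that a black round handle 22 mm thick, 48 mm tall. Origin: centre of the foot's underside; z up to the handle. Stands loose in a 20 mm hole, 36 mm deep, of a grey block 56x136x40 mm, foot 4 mm above the table: lift 45 mm straight up to clear.
- short_rod: The rod not to be used: like the long rod, but its shaft is only 40 mm long (93 mm in all), too short to push the vial home. Origin: centre of the foot's underside, z up. It stands in the other hole of the same block, 80 mm from the long rod; which rod stands in which hole varies.
- tube_mouth (a point): Centre of the rim of the tube's white flared mouth, 135 mm above the table; z up. The mouth is 47 mm wide inside at the rim and narrows over 23 mm to the clear barrel, 26 mm wide inside, 34 mm outside. The tube stands upright on a grey round foot 88 mm wide that is fixed to the table.
- vial_pack (a joint): How far the vial pack in the tube (a vial between two white discs 25 mm wide with rubber rings, 47 mm tall in all) is pushed down, m: 0 highest, 0.050 on the bottom; starts at 0 to 0.012. Its flat top lies 24 mm + this value below the rim (74 mm when on the bottom). It slides stiffly (8 to 9 N, no spring), stays where it is left and stops hard at the bottom.

How it is judged:
By the outcome, as a careful person would: the job done as asked, in the order asked, and still so for the second after the job is handed in, with the robot touching nothing.
It also fails if it takes over 43 s, if anything falls off the work surface, if the arm or the gripper's body presses on something with over 40 N, if the wrist force passes 120 N, or if a joint passes its speed limit or range.

### The arm

A 6-joint arm with a two-finger parallel gripper is mounted at the origin on a cart in front of the work surface, level with it; the furniture and walls round the work are solid. World frame = base frame: x ahead of the robot, y to its left, z up, the work surface at z = 0. Lengths are in m, angles in rad, forces in N, time in s.
With the tool pointing down it reaches from about 0.275 to 0.75 m from the base axis. Payload 10.2 kg.
Tool frame: the origin (TCP) lies midway between the tips of the shut fingers; the grasp point (between the pads) lies 19 mm behind it; y points along the fingers, z is the direction in which the jaws open and shut, and the axes are right-handed (so a half turn about y gives the same grasp; the last joint's range is limited). The gripper opens to 88 mm and grips with 3 to 60 N. Pads are 18 mm wide; open, the fingers measure 123 mm over their backs; the gripper's body (75 mm by 187 mm) begins 45 mm behind the grasp point.
Start: joints at [-1.543, 0.313, 1.498, -0, 1.331, -0.223], TCP at [0.13, -0.509, 0.208] pointing down, gripper open.
Joint ranges: [-2.94, 2.94], [-0.97, 2.17], [0.19, 2.56], [-1.23, 4.37], [0.02, 3.11], [-2.88, 2.88]. Speed limits (rad/s): [2.39, 2.39, 3.01, 3.14, 3.14, 3.14].

### API

Orientations are given as [roll, pitch, yaw] about the fixed x, y, z axes, in that order (R = Rz(yaw) Ry(pitch) Rx(roll)).
In Python, from bench import env gives the robot as it stands.
- The arm moves only by the shell command python3 -m inch 'ROWS' [OPENING] [FORCE]. ROWS is JSON, a list of rows, each an object of numbers: "tx", "ty", "tz": the shift along the tool's x, y, z in m; "spin": the turn about the tool's y in degrees. A call has 1 to 12 rows; each row shifts and turns the commanded pose from where the row before left it, along the tool's axes as they then stand; what a row does not reach is not made up. A row lasts 1/8 s, in which the tool goes at most 62.5 mm and 10.7 degrees, less where a joint would pass 70% of its speed; a pose out of reach is approached as far as the arm can. A call is refused whole if a number of a shift passes 0.0625 or a number of a turn 10.7, either way. A call with a gripper value outside its range is refused whole. OPENING is the closure, from -1 (fully open) to 1 (shut), so that 0 is half open, set as the call begins (- or left out, the last holds). The fingers move at their own pace and stop on an object; FORCE is the grip in N (left out, the last holds). Time passes only in rows, so rows that do not move let the fingers close. It gives the time, the measured TCP pose, the force and the opening at its end, in the units of the state.
- env.read_state(): the state, without advancing time (a new reading comes with each control period).
- env.snapshot(name): name is "side" or "top"; returns a dict with "frame" (480x640x3 uint8, blue, green, red), "mtx" (3x3 intrinsics, pixels), "origin" and "attitude" of the camera in the world. Camera axes: x right, y up, looking along -z (the intrinsics and any distortion apply to the point x, -y, -z); pixel columns grow to the right and rows downward; lengths in m; the calibration is good to about 2 mm. A picture is of the moment at which its call begins. There is no depth.
- env.finish_job(): hands the job in, once; it reports no verdict.
The state is a dict: "t": time; "qpos": joint angles; "joint_vel": joint speeds; "joint_torque": joint torques, N m; "tcp_pos": TCP position; "eef_rot": TCP orientation; "force": force on the tool from outside, world axes, zero at the start; "torque": the same for the moment, N m; "finger_gap": opening from 0.0 (shut) to 1.0 (fully open).
Only numpy, scipy, OpenCV 4.12 (cv2) and the standard library are available. Lean on these libraries where they do the work, as an engineer would, in place of code of your own. Each camera call takes 0.05 s, during which the arm holds its last target. There are 200 camera calls.

## Working session

There is one attempt and no reset: what is moved stays moved. The work goes in short steps, Python scripts to look and compute and a shell command to move; the robot and the scene stay as the last step left them, time stands still between calls to the robot, and variables do not carry over. Pictures are saved under pics/ and viewed, about 8 in all and at most 12, crops included, and the job is handed in when it is done.

```bash
mkdir -p pics; ls; python3 - <<'E'
from bench import env
import cv2,json
s=env.read_state();print({k:(v if not hasattr(v,'round') else v) for k,v in s.items()})
for n in("side","top"):
    d=env.snapshot(n);cv2.imwrite(f"pics/{n}0.png",d["frame"]);print(n,d["mtx"],d["origin"],d["attitude"],[k for k in d])
E
```

```text
pics
{'t': 0.0, 'qpos': array([-1.54339548e+00,  3.13410112e-01,  1.49842098e+00, -4.85798273e-05,
        1.33097486e+00, -2.23381250e-01]), 'joint_vel': array([ 1.62707017e-04, -9.49991807e-05, -1.14021234e-04,  4.83981326e-04,
       -8.89110393e-04, -1.33811827e-03]), 'joint_torque': array([ 5.69481072e-04, -4.02214730e+01, -2.52266604e+01,  6.94292178e-02,
        3.53476906e-02, -1.13143906e-04]), 'tcp_pos': array([ 0.13026176, -0.50829745,  0.20698756]), 'eef_rot': array([-1.57198993e+00,  2.22775636e-04, -2.89079912e+00]), 'force': array([-0.03615744,  0.62653356,  0.15310154]), 'torque': array([ 0.01747322,  0.05638575, -0.05480721]), 'finger_gap': 1.0045660712384983}
side [[477.42535002   0.         326.52832999]
 [  0.         477.42535002 235.54560701]
 [  0.           0.           1.        ]] [0.45224547 0.68855351 0.68468327] [ 0.81198364  0.00687942 -3.11726213] ['frame', 'mtx', 'origin', 'attitude']
top [[576.89123398   0.         324.3803987 ]
 [  0.         576.89123398 238.26968555]
 [  0.           0.           1.        ]] [0.32929965 0.0764585  1.06990399] [ 0.1828631  -0.03691645 -1.54331326] ['frame', 'mtx', 'origin', 'attitude']
```

View pics/side0.png

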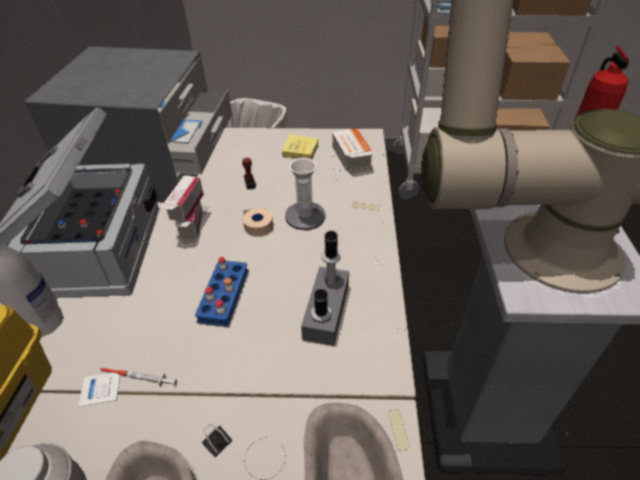

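View pics/top0.png

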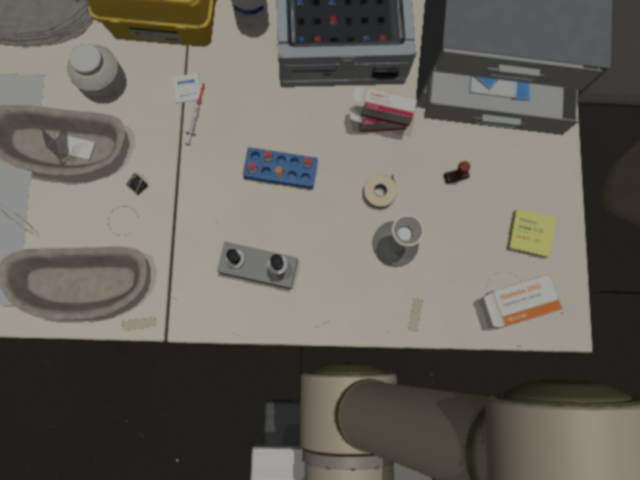

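The side view shows the holder with the long rod at its far end (handle about (331,242)) and the short rod near (320,302). The tube mouth is at about (303,167). In the top view the long rod is at about (278,263), the short one at (235,257), and the mouth at (407,231). Next I'll view zoomed crops.

```bash
cat > h.py <<'E'
import numpy as np,cv2
from scipy.spatial.transform import Rotation as R
def rays(d,uv):
    K=d["mtx"];x=(uv[0]-K[0,2])/K[0,0];y=(uv[1]-K[1,2])/K[1,1]
    v=R.from_euler('xyz',d["attitude"]).apply([x,-y,-1]);return np.array(d["origin"]),v/np.linalg.norm(v)
def plane(d,uv,z):
    o,v=rays(d,uv);return o+v*(z-o[2])/v[2]
def tri(d1,u1,d2,u2):
    A=np.zeros((3,3));b=np.zeros(3)
    for d,u in((d1,u1),(d2,u2)):
        o,v=rays(d,u);P=np.eye(3)-np.outer(v,v);A+=P;b+=P@o
    return np.linalg.solve(A,b)
def proj(d,p):
    c=R.from_euler('xyz',d["attitude"]).inv().apply(np.array(p)-d["origin"]);K=d["mtx"]
    return np.array([K[0,0]*c[0]/-c[2]+K[0,2],K[1,1]*c[1]/c[2]+K[1,2]])
E
python3 - <<'E'
import cv2,numpy as np
t=cv2.imread("pics/top0.png");s=cv2.imread("pics/side0.png")
def crop(im,x,y,w,h,k):return cv2.resize(im[y:y+h,x:x+w],None,fx=k,fy=k,interpolation=cv2.INTER_CUBIC)
a=np.hstack([crop(t,215,235,90,60,4),crop(t,370,205,90,60,4)])
b=np.hstack([crop(s,290,220,90,85,4),crop(s,265,145,90,85,4)])
cv2.imwrite("pics/z0.png",np.vstack([a,b]))
E
```

```text
(no output)
```

View pics/z0.png

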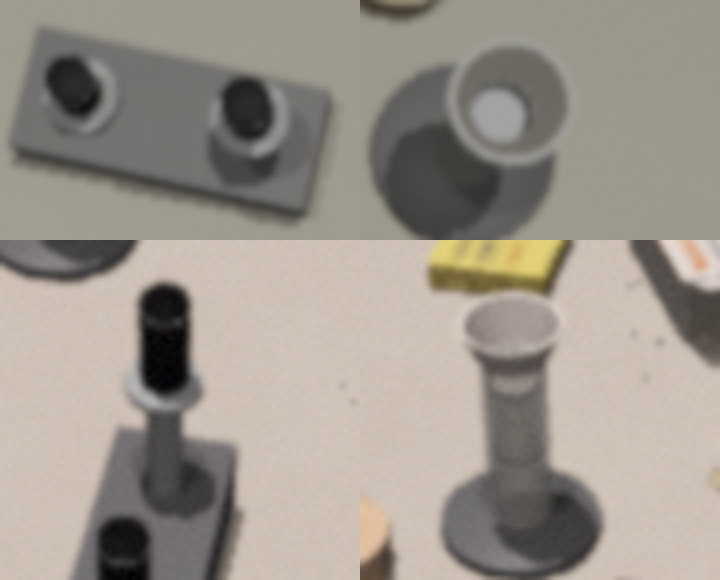

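Crops: the long handle's top is at top(275.8,259) and side(331,235.5), the collar's top face at top(277.3,264.5) and side(331,256.8). The rim centre is at top(407.8,230.8) and side(303.3,166.5).

```bash
python3 - <<'E'
from bench import env
from h import *
np.set_printoptions(precision=4,suppress=True)
T=env.snapshot("top");S=env.snapshot("side")
for n,a,b,z in(("handle",(275.8,259),(331,235.5),.152),("collar",(277.3,264.5),(331,256.8),.104),("rim",(407.8,230.8),(303.3,166.5),.135)):
    p=tri(T,a,S,b);print(n,p,plane(T,a,z),plane(S,b,z))
# block corners top
c=[plane(T,(215+x/4,235+y/4),.04)for x,y in((38,27),(330,93),(303,210),(12,148))]
print(np.array(c))
s=env.read_state();print(R.from_euler('xyz',s['eef_rot']).as_matrix())
# refine rim by bright ellipse, handle by dark mask (side)
E
```

```text
handle [0.4631 0.1244 0.1499] [0.4636 0.1242 0.152 ] [0.4623 0.1268 0.152 ]
collar [0.4622 0.124  0.0994] [0.4613 0.1238 0.104 ] [0.4623 0.1284 0.104 ]
rim [ 0.5211 -0.0921  0.1323] [ 0.5206 -0.0916  0.135 ] [ 0.5208 -0.0883  0.135 ]
[[0.5083 0.2236 0.04  ]
 [0.4826 0.0911 0.04  ]
 [0.4295 0.1012 0.04  ]
 [0.4531 0.2319 0.04  ]]
[[-0.9687 -0.      0.2482]
 [-0.2482  0.0007 -0.9687]
 [-0.0001 -1.     -0.0007]]
```

```bash
python3 -m inch '[{"tx":-0.04,"tz":-0.044},{"tx":-0.04,"tz":-0.044},{"tx":-0.04,"tz":-0.044},{"tx":-0.04,"tz":-0.044},{"tx":-0.04,"tz":-0.044},{"tx":-0.04,"tz":-0.044},{"tx":-0.04,"tz":-0.044},{"tx":-0.04,"tz":-0.044},{"tx":-0.04,"tz":-0.044},{"tx":-0.04,"tz":-0.044},{"tx":-0.04,"tz":-0.044},{"tx":-0.04,"tz":-0.044}]' -1 40; cat > to.py <<'E'
import sys
from bench import env
from h import *
s=env.read_state();M=R.from_euler('xyz',s['eef_rot']).as_matrix()
d=np.array([float(a) for a in sys.argv[1:4]])-s['tcp_pos'];print(s['t'],s['tcp_pos'],'tool shift',np.round(M.T@d,4),'F',np.round(s['force'],1),'gap',s['finger_gap'],s['qpos'].round(2),'\n',M.round(3))
E
python3 to.py .4625 .1245 .1075
```

```text
0.2 [ 0.13027566 -0.50841424  0.20720854] tool shift [-0.4789  0.1002 -0.5306] F [-0.5 -0.2 -0.2] gap 0.9989555359711643 [-1.54  0.31  1.5  -0.    1.33 -0.22] 
 [[-0.969 -0.     0.248]
 [-0.248  0.001 -0.969]
 [-0.    -1.    -0.001]]schema error: expected keys tx, ty, tz, spin
```

```bash
python3 -m inch '[{"tx":-0.04,"ty":0,"tz":-0.044,"spin":0},{"tx":-0.04,"ty":0,"tz":-0.044,"spin":0},{"tx":-0.04,"ty":0,"tz":-0.044,"spin":0},{"tx":-0.04,"ty":0,"tz":-0.044,"spin":0},{"tx":-0.04,"ty":0,"tz":-0.044,"spin":0},{"tx":-0.04,"ty":0,"tz":-0.044,"spin":0},{"tx":-0.04,"ty":0,"tz":-0.044,"spin":0},{"tx":-0.04,"ty":0,"tz":-0.044,"spin":0},{"tx":-0.04,"ty":0,"tz":-0.044,"spin":0},{"tx":-0.04,"ty":0,"tz":-0.044,"spin":0},{"tx":-0.04,"ty":0,"tz":-0.044,"spin":0},{"tx":-0.04,"ty":0,"tz":-0.044,"spin":0}]' -1 40; python3 to.py .4625 .1245 .1075
```

```text
t: 1.7
tcp_pos: [0.4648, 0.1241, 0.2075]
eef_rot: [-1.571, 0.0, -2.89]
force: [1.2, -0.4, -0.9]
finger_gap: 1.001
1.7 [0.46482208 0.12409743 0.20751431] tool shift [ 0.0022  0.1    -0.001 ] F [ 1.2 -0.4 -0.9] gap 1.00086500641682 [ 0.02  0.22  1.62 -0.    1.3   1.34] 
 [[-0.969  0.     0.249]
 [-0.249 -0.    -0.969]
 [-0.    -1.     0.   ]]
```

```bash
python3 -m inch '[{"tx":0.002,"ty":0.02,"tz":-0.001,"spin":0},{"tx":0,"ty":0.02,"tz":0,"spin":0},{"tx":0,"ty":0.02,"tz":0,"spin":0},{"tx":0,"ty":0.02,"tz":0,"spin":0},{"tx":0,"ty":0.018,"tz":0,"spin":0},{"tx":0,"ty":0,"tz":0,"spin":0},{"tx":0,"ty":0,"tz":0,"spin":0}]' -1 40; python3 - <<'E'
from bench import env
import cv2,numpy as np
def crop(im,x,y,w,h,k):return cv2.resize(im[y:y+h,x:x+w],None,fx=k,fy=k,interpolation=cv2.INTER_CUBIC)
a=crop(env.snapshot("side")["frame"],260,150,130,160,3);b=crop(env.snapshot("top")["frame"],200,190,130,160,3)
cv2.imwrite("pics/g1.png",np.hstack([a,b]))
E
```

```text
t: 2.58
tcp_pos: [0.4624, 0.1225, 0.1102]
eef_rot: [-1.571, 0.001, -2.891]
force: [0.7, 0.1, 0.2]
finger_gap: 1.001
```

View pics/g1.png

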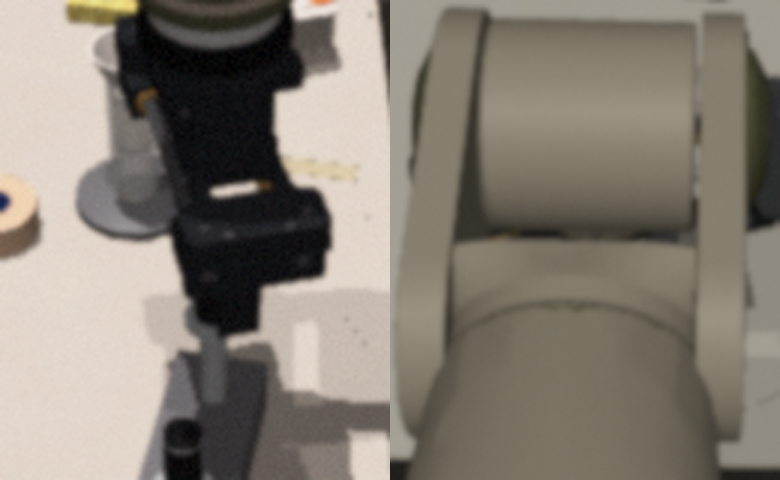

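The near finger stands in front of the handle, just above the collar, offset as the jaw yaw predicts. Now closing.

```bash
python3 -m inch '[{"tx":0,"ty":0.002,"tz":0,"spin":0},{"tx":0,"ty":0,"tz":0,"spin":0},{"tx":0,"ty":0,"tz":0,"spin":0},{"tx":0,"ty":0,"tz":0,"spin":0},{"tx":0,"ty":0,"tz":0,"spin":0},{"tx":0,"ty":0,"tz":0,"spin":0},{"tx":0,"ty":0,"tz":0,"spin":0},{"tx":0,"ty":0,"tz":0,"spin":0},{"tx":0,"ty":0,"tz":0,"spin":0},{"tx":0,"ty":0,"tz":0,"spin":0}]' 1 55; python3 to.py .4625 .1245 .260
```

```text
t: 3.92
tcp_pos: [0.4621, 0.1225, 0.1075]
eef_rot: [-1.571, 0.0, -2.891]
force: [-0.9, -0.5, 0.5]
finger_gap: 0.232
3.925 [0.46206873 0.12248269 0.10754257] tool shift [-0.0009 -0.1525 -0.0018] F [-0.9 -0.5  0.5] gap 0.23150759263377063 [0.01 0.32 1.77 0.   1.05 1.33] 
 [[-0.969  0.     0.248]
 [-0.248  0.    -0.969]
 [-0.    -1.     0.   ]]
```

```bash
python3 -m inch '[{"tx":0,"ty":-0.006,"tz":0,"spin":0},{"tx":0,"ty":-0.015,"tz":0,"spin":0},{"tx":0,"ty":-0.015,"tz":0,"spin":0},{"tx":0,"ty":-0.02,"tz":0,"spin":0},{"tx":0,"ty":-0.02,"tz":0,"spin":0},{"tx":0,"ty":-0.02,"tz":0,"spin":0},{"tx":0,"ty":-0.02,"tz":0,"spin":0},{"tx":0,"ty":-0.02,"tz":0,"spin":0},{"tx":0,"ty":-0.02,"tz":0,"spin":0},{"tx":0,"ty":0,"tz":0,"spin":0}]'; python3 to.py .5208 -0.0912 .265
```

```text
t: 5.18
tcp_pos: [0.4625, 0.1225, 0.2653]
eef_rot: [-1.57, 0.003, -2.891]
force: [0.2, -0.2, -0.7]
finger_gap: 0.231
5.175 [0.4625158  0.12251967 0.26529164] tool shift [-0.0034  0.0005  0.2215] F [ 0.2 -0.2 -0.7] gap 0.23082959270355521 [0.01 0.17 1.53 0.   1.44 1.33] 
 [[-0.969  0.004  0.248]
 [-0.248  0.    -0.969]
 [-0.003 -1.     0.001]]
```

```bash
python3 -m inch '[{"tx":0,"ty":0,"tz":0.02,"spin":0},{"tx":0,"ty":0,"tz":0.03,"spin":0},{"tx":0,"ty":0,"tz":0.04,"spin":0},{"tx":0,"ty":0,"tz":0.04,"spin":0},{"tx":0,"ty":0,"tz":0.04,"spin":0},{"tx":0,"ty":0,"tz":0.03,"spin":0},{"tx":-0.003,"ty":0,"tz":0.0215,"spin":0},{"tx":0,"ty":0,"tz":0,"spin":0},{"tx":0,"ty":0,"tz":0,"spin":0}]'; python3 to.py .5208 -0.0912 .265;python3 - <<'E'
from bench import env
import cv2,numpy as np
def crop(im,x,y,w,h,k):return cv2.resize(im[y:y+h,x:x+w],None,fx=k,fy=k,interpolation=cv2.INTER_CUBIC)
a=crop(env.snapshot("side")["frame"],240,80,130,160,3);b=crop(env.snapshot("top")["frame"],340,150,130,160,3)
cv2.imwrite("pics/m1.png",np.hstack([a,b]))
E
```

```text
t: 6.3
tcp_pos: [0.5198, -0.0905, 0.2634]
eef_rot: [-1.571, -0.0, -2.89]
force: [0.7, -0.3, -0.8]
finger_gap: 0.234
6.3 [ 0.51978943 -0.09046636  0.26344149] tool shift [-0.0008 -0.0016  0.001 ] F [ 0.7 -0.3 -0.8] gap 0.23393367850792615 [-0.39  0.28  1.39  0.    1.47  0.92] 
 [[-0.969 -0.     0.249]
 [-0.249  0.    -0.969]
 [ 0.    -1.    -0.   ]]
```

View pics/m1.png

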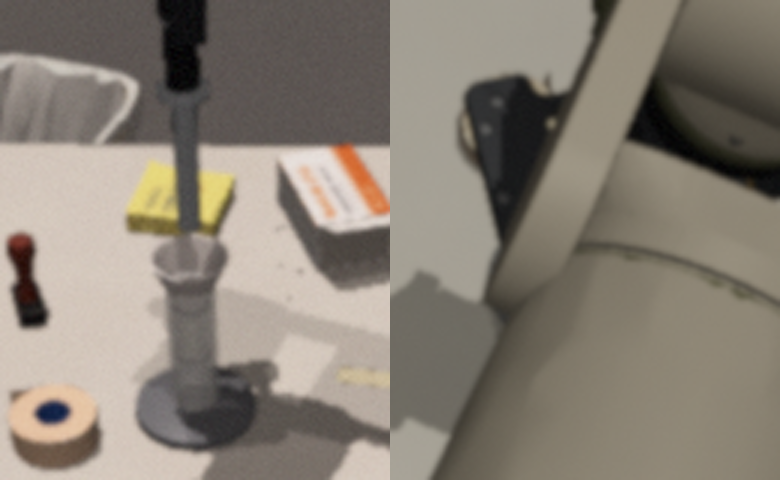

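The rod hangs straight above the mouth: foot at side px (302.3,159), rim centre at (303.3,166.5).

```bash
python3 - <<'E'
from bench import env
from h import *
import cv2
d=env.snapshot("side");p=env.read_state()["tcp_pos"]
for q in((p[0],p[1],p[2]-.1035),(.5208,-.0912,p[2]-.1035),(.5208,-.0912,p[2]-.006)): print(proj(d,q))
g=d["frame"].astype(int).sum(2)//3
for v in(118,130,145,155): print(v,g[v,290:315])
E
```

```text
[303.36455796 155.16849411]
[302.88606    154.95359188]
[300.67184024 109.43907063]
118 [87 88 89 86 86 88 80 66 66 73 76 79 75 72 62 61 76 84 86 87 86 87 86 85
 85]
130 [191 194 193 191 196 194 186 162 111  79  75  78  72  73  75 107 156 187
 190 195 192 194 193 192 194]
145 [170 164 169 178 183 175 160 147 127  98  82  78  75  77  73  82 123 168
 187 189 188 189 188 186 170]
155 [104  96  88  86  89  94  93  93  89  80  80  78  75  76  75  71  77  88
 101 105  97  81  78 112 163]
```

```bash
python3 -m inch '[{"tx":0,"ty":0.01,"tz":0.001,"spin":0},{"tx":0,"ty":0.01,"tz":0,"spin":0},{"tx":0,"ty":0.01,"tz":0,"spin":0},{"tx":0,"ty":0.01,"tz":0,"spin":0},{"tx":0,"ty":0.006,"tz":0,"spin":0},{"tx":0,"ty":0.006,"tz":0,"spin":0},{"tx":0,"ty":0,"tz":0,"spin":0},{"tx":0,"ty":0,"tz":0,"spin":0}]'; python3 to.py .5208 -0.0912 .164
```

```text
t: 7.45
tcp_pos: [0.5203, -0.0924, 0.2118]
eef_rot: [-1.57, 0.0, -2.891]
force: [0.5, 0.5, -0.9]
finger_gap: 0.232
7.45 [ 0.52030304 -0.09236412  0.2118098 ] tool shift [-0.0007  0.0478 -0.001 ] F [ 0.5  0.5 -0.9] gap 0.23208747224349216 [-0.4   0.32  1.48  0.    1.34  0.92] 
 [[-0.969  0.001  0.248]
 [-0.248 -0.    -0.969]
 [-0.    -1.     0.   ]]
```

```bash
python3 -m inch '[{"tx":0,"ty":0.004,"tz":0,"spin":0},{"tx":0,"ty":0.004,"tz":0,"spin":0},{"tx":0,"ty":0.004,"tz":0,"spin":0},{"tx":0,"ty":0.004,"tz":0,"spin":0},{"tx":0,"ty":0.004,"tz":0,"spin":0},{"tx":0,"ty":0.004,"tz":0,"spin":0}]'; python3 to.py .5208 -0.0912 .1645
```

```text
t: 8.2
tcp_pos: [0.5208, -0.0924, 0.1885]
eef_rot: [-1.569, 0.002, -2.891]
force: [0.5, 1.2, 7.4]
finger_gap: 0.234
8.2 [ 0.52077573 -0.09244955  0.1884689 ] tool shift [-0.0003  0.024  -0.0012] F [0.5 1.2 7.4] gap 0.2339979236222389 [-0.4   0.34  1.52  0.    1.29  0.92] 
 [[-0.969  0.002  0.248]
 [-0.248 -0.001 -0.969]
 [-0.002 -1.     0.001]]
```

```bash
python3 -m inch '[{"tx":0,"ty":0.004,"tz":0,"spin":0},{"tx":0,"ty":0.004,"tz":0,"spin":0},{"tx":0,"ty":0.003,"tz":0,"spin":0},{"tx":0,"ty":0.003,"tz":0,"spin":0},{"tx":0,"ty":0.003,"tz":0,"spin":0}]'; python3 to.py .5208 -0.0912 .1645
```

```text
t: 8.82
tcp_pos: [0.5208, -0.0924, 0.1715]
eef_rot: [-1.57, 0.002, -2.891]
force: [-0.8, 0.5, 7.7]
finger_gap: 0.228
8.825 [ 0.52078059 -0.09243806  0.17145179] tool shift [-0.0003  0.007  -0.0012] F [-0.8  0.5  7.7] gap 0.22806480233804913 [-0.4   0.35  1.54  0.    1.25  0.92] 
 [[-0.969  0.002  0.248]
 [-0.248 -0.001 -0.969]
 [-0.002 -1.     0.001]]
```

Pushing steadily at about 8 N, as expected for the vial. Bottom is expected near TCP 0.1645, so I'll use small steps until the force rises.

```bash
python3 -m inch '[{"tx":0,"ty":0.002,"tz":0,"spin":0},{"tx":0,"ty":0.002,"tz":0,"spin":0},{"tx":0,"ty":0.0015,"tz":0,"spin":0},{"tx":0,"ty":0.001,"tz":0,"spin":0}]'; python3 to.py .5208 -0.0912 .1645
```

```text
t: 9.32
tcp_pos: [0.5208, -0.0925, 0.1649]
eef_rot: [-1.57, 0.002, -2.891]
force: [-0.8, -0.4, 7.6]
finger_gap: 0.232
9.325 [ 0.52076188 -0.09245314  0.16493174] tool shift [-0.0003  0.0004 -0.0012] F [-0.8 -0.4  7.6] gap 0.23164005506076546 [-0.4   0.36  1.55  0.    1.23  0.92] 
 [[-0.969  0.002  0.248]
 [-0.248 -0.001 -0.969]
 [-0.002 -1.     0.001]]
```

```bash
python3 -m inch '[{"tx":0,"ty":0.001,"tz":0,"spin":0},{"tx":0,"ty":0,"tz":0,"spin":0}]'; python3 to.py .5208 -0.0912 .1645
```

```text
t: 9.57
tcp_pos: [0.521, -0.0926, 0.1644]
eef_rot: [-1.569, 0.003, -2.891]
force: [0.3, 1.1, 9.0]
finger_gap: 0.234
9.575 [ 0.52101452 -0.09255687  0.16441267] tool shift [-0.0001 -0.0001 -0.0014] F [0.3 1.1 9. ] gap 0.2337267270843572 [-0.4   0.36  1.55  0.    1.23  0.92] 
 [[-0.969  0.003  0.248]
 [-0.248 -0.001 -0.969]
 [-0.003 -1.     0.002]]
```

```bash
python3 -m inch '[{"tx":0,"ty":0.001,"tz":0,"spin":0},{"tx":0,"ty":0,"tz":0,"spin":0}]'
```

```text
t: 9.82
tcp_pos: [0.5215, -0.0927, 0.1643]
eef_rot: [-1.568, 0.004, -2.891]
force: [-0.5, 0.5, 15.2]
finger_gap: 0.231
```

```bash
python3 -m inch '[{"tx":0,"ty":0.001,"tz":0,"spin":0},{"tx":0,"ty":0,"tz":0,"spin":0}]'
```

```text
t: 10.07
tcp_pos: [0.522, -0.0928, 0.1642]
eef_rot: [-1.567, 0.006, -2.891]
force: [-1.4, 1.1, 20.3]
finger_gap: 0.231
```

The force rises while z holds, and the height agrees with the calculated bottom. Ease off the preload and open.

```bash
python3 -m inch '[{"tx":0,"ty":0.001,"tz":0,"spin":0},{"tx":0,"ty":0,"tz":0,"spin":0}]'; python3 -m inch '[{"tx":0,"ty":-0.002,"tz":0,"spin":0},{"tx":0,"ty":0,"tz":0,"spin":0}]'; python3 -m inch '[{"tx":0,"ty":0,"tz":0,"spin":0},{"tx":0,"ty":0,"tz":0,"spin":0},{"tx":0,"ty":0,"tz":0,"spin":0},{"tx":0,"ty":0,"tz":0,"spin":0},{"tx":0,"ty":0,"tz":0,"spin":0},{"tx":0,"ty":0,"tz":0,"spin":0}]' -1 55
```

```text
t: 10.32
tcp_pos: [0.5225, -0.093, 0.1641]
eef_rot: [-1.566, 0.008, -2.891]
force: [-1.0, 2.0, 25.6]
finger_gap: 0.23
t: 10.58
tcp_pos: [0.5214, -0.0926, 0.1643]
eef_rot: [-1.568, 0.004, -2.891]
force: [-0.9, 0.9, 15.1]
finger_gap: 0.229
t: 11.32
tcp_pos: [0.5201, -0.0923, 0.162]
eef_rot: [-1.571, -0.0, -2.891]
force: [0.1, 0.1, -0.2]
finger_gap: 0.886
```

Free of contact. Lift away 0.11 m, then move aside.

```bash
python3 -m inch '[{"tx":0,"ty":-0.005,"tz":0,"spin":0},{"tx":0,"ty":-0.015,"tz":0,"spin":0},{"tx":0,"ty":-0.02,"tz":0,"spin":0},{"tx":0,"ty":-0.025,"tz":0,"spin":0},{"tx":0,"ty":-0.03,"tz":0,"spin":0},{"tx":0,"ty":-0.025,"tz":0,"spin":0},{"tx":0.04,"ty":0,"tz":0.04,"spin":0},{"tx":0.04,"ty":0,"tz":0.04,"spin":0},{"tx":0.04,"ty":0,"tz":0.04,"spin":0},{"tx":0.02,"ty":0,"tz":0.04,"spin":0},{"tx":0,"ty":0,"tz":0.04,"spin":0},{"tx":0,"ty":0,"tz":0,"spin":0}]' -1;python3 - <<'E'
from bench import env
import cv2,numpy as np
def crop(im,x,y,w,h,k):return cv2.resize(im[y:y+h,x:x+w],None,fx=k,fy=k,interpolation=cv2.INTER_CUBIC)
a=crop(env.snapshot("side")["frame"],240,100,130,200,3);b=crop(env.snapshot("top")["frame"],340,160,130,200,3)
cv2.imwrite("pics/f1.png",np.hstack([a,b]))
E
```

```text
t: 12.82
tcp_pos: [0.434, -0.3227, 0.2823]
eef_rot: [-1.571, 0.0, -2.893]
force: [-0.0, -0.4, -0.2]
finger_gap: 1.002
```

View pics/f1.png

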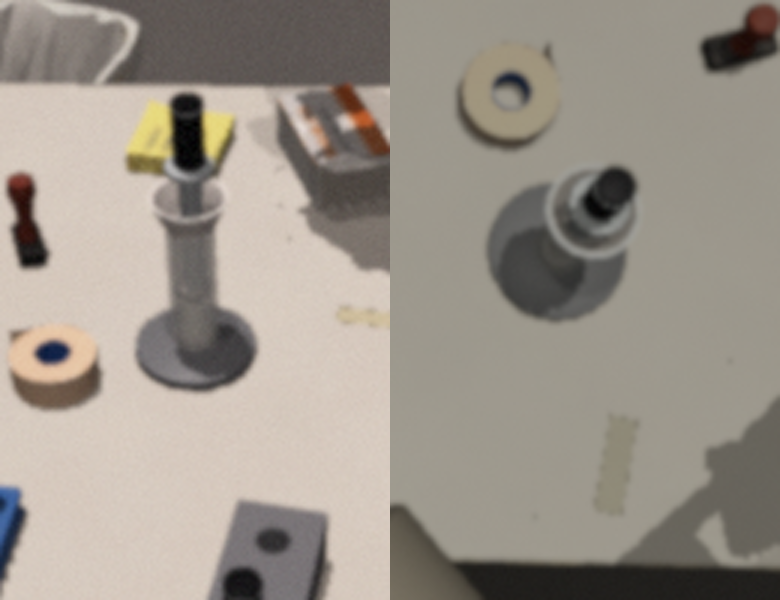

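The rod stands upright in the tube, with its handle top at side (302.3,134) and top (415.7,221). The short rod is still in the holder. One height check, then hand in.

```bash
python3 - <<'E'
from bench import env
from h import *
T=env.snapshot("top");S=env.snapshot("side")
p=tri(T,(415.7,221),S,(302.3,134));print(p)
if abs(p[2]-.209)<.006: print(env.finish_job())
E
```

```text
[ 0.52073928 -0.09075082  0.20737149]
the job is handed in; nothing more can be done
None
```

I took the long rod from the holder, put it down the tube's mouth and pushed the vial to the bottom. I then let go, backed the gripper clear and handed the job in; no verdict was reported.

- **Vial on the bottom:** it slid at about 8 N until tool height 0.164 m, the height I had calculated for the bottom. There the force rose to 26 N with almost no further movement, which is a hard stop.
- **Final state:** the last pictures show the rod standing upright in the tube and the short rod still in its hole. The handle top measured 0.207 m high against an expected 0.209 m, within the camera calibration error. After release the tool read under 0.5 N.
- **Limits:** it took about 13 s of the 43 s allowed.

One move was refused at the start because a row lacked some keys; it moved nothing. No check failed.

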